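# Set the telescoping sample stand to its upper hole and load it

## Robot

A 6-joint arm with a two-finger parallel gripper is mounted at the origin on the work surface. World frame = base frame: x ahead of the robot, y to its left, z up, the work surface at z = 0. Lengths are in m, angles in rad, forces in N, time in s.
With the tool pointing down it reaches from about 0.425 to 0.95 m from the base axis. Payload 14.7 kg.
Tool frame: the origin (TCP) lies at the very end of the fingers, on their centre line; the grasp point (between the pads) lies 19 mm behind it; z points along the fingers, y is the direction in which the jaws open and shut (so a half turn about z gives the same grasp; the last joint's range is limited). The gripper opens to 85 mm and grips with 20 to 120 N. Pads are 22 mm wide; open, the fingers measure 114 mm over their backs; the gripper's body (76 mm by 85 mm) begins 54 mm behind the grasp point. The pads swing forward as they close: fully open they stand 13 mm farther back than shut.
Start: joints at [1.154, 0.48, 1.596, -0, 1.065, -0.047], TCP at [0.235, 0.606, 0.211] pointing down, gripper open.
Joint ranges: [-2.75, 2.75], [-0.82, 2.05], [0.23, 2.67], [-1.56, 4.7], [0.09, 2.69], [-2.92, 2.92]. Speed limits (rad/s): [1.89, 1.89, 2.39, 3.01, 3.01, 3.01].

## Interface

Orientations are given as a 3x3 rotation matrix whose columns are the frame's x, y, z axes.
In Python, from bench import read_state, get_image, close_job gives the robot as it stands.
- The arm moves only by the tool apply_moves, never from a script. Its argument "plan" is a list of rows, each a list of 3 entries, a list of its own where there are three numbers: the shift along the tool's x, y, z in mm, then the turn about the tool's z in rad, then the opening, from 0 (shut) to 1 (fully open). In form: [[[x, y, z], turn, hand], ...]. A call has 1 to 8 rows; each row shifts and turns the pose as measured when the row begins, along the tool's axes as they then stand; what a row does not reach is not made up. A row lasts 1/10 s, in which the tool goes at most 50 mm and 8.59 degrees, less where a joint would pass 70% of its speed; a pose out of reach is approached as far as the arm can. A call is refused whole if a number of a shift passes 50 or a number of a turn 0.15, either way. A call with a gripper value outside its range is refused whole. The fingers move at their own pace and stop on an object; the grip force is fixed at half the most. Time passes only in rows, so rows that do not move let the fingers close. It gives the time, the measured TCP pose, the force and the opening at its end, in the units of the state.
- read_state(): the state, without advancing time (a new reading comes with each control period).
- get_image(name): name is "scene" or "top" or "wrist"; returns a dict with "img" (420x560x3 uint8, red, green, blue), "depth" (420x560 float32, m along the optical axis (not along the pixel's ray), 0 where there is no reading), "mtx" (3x3 intrinsics, pixels), "world_to_cam" (4x4, takes a point from world to camera coordinates); the wrist camera has in their place "T_tool_cam" (4x4, takes a point from camera to tool coordinates, whose origin is the TCP and whose axes are the flange's). Camera axes: x right, y up, looking along -z (the intrinsics and any distortion apply to the point x, -y, -z); pixel columns grow to the right and rows downward; lengths in m; the calibration is good to about 2 mm. A picture is of the moment at which its call begins: read the wrist's pose just before it.
- close_job(): hands the job in, once; it reports no verdict.
The state is a dict: "time_s": time; "joint_positions": joint angles; "joint_velocities": joint speeds; "joint_efforts": joint torques, N m; "eef_pos": TCP position; "orientation": TCP orientation; "ft_force": force on the tool from outside, world axes, zero at the start; "torque": the same for the moment, N m; "gripper_width": opening from 0.0 (shut) to 1.0 (fully open).
Only numpy, scipy, OpenCV 4.12 (cv2) and the standard library are available. Lean on these libraries where they do the work, as an engineer would, in place of code of your own. Each camera call takes 0.05 s, during which the arm holds its last target. There are 200 camera calls.

## Task

Pull the plate of the telescoping sample stand straight up until the red sprung button pops out through the upper hole of the strip, without forcing the button past or against the hole, and let go. Then set the steel sample cup upright in the middle of the plate, gently, so that the latched stand carries it. Leave the jar, the beaker and the screwdriver where they are.

Things in the scene. Friction and masses are not known exactly. Their poses are not given: they have to be found in the camera images.
- post: Sliding inner post of the stand: round aluminium plate (56 mm diameter, 12 mm thick) on a dark washer (36 mm, 6 mm thick) and a dark 22 mm square tube that runs down into the outer tube. Origin: centre of the plate's top face, z up. It only slides up and down, no turning. At the start the plate's top is 215 to 227 mm above the bench. Grip the plate's round edge from above; 28 mm or more are free below it.
- post_neck (a point): Point on the post's axis 30 mm below the plate's top; moves with it. The post weighs 0.25 kg; about 4 N of friction holds it wherever it is left, so a slow lift takes 6 to 7 N. Unlatched, it sinks under the cup. The button: red, round, 8 mm diameter, 127 mm below the plate's top, on the collar's +x side, sprung outwards with 3 to 5 N. At the start it is hidden behind the strip between the lower and upper hole.
- collar: Outer tube of the stand, fixed: upright, blue, square, 33 mm across, top 175 mm above the bench, on a dark steel foot 130 x 110 x 15 mm (long side along x). Origin: on the bench, under the common axis of tube and post, z up. On its open +x face a yellow strip, 105 mm long, with two holes (11 mm high, 70 mm apart).
- strip_mid (a point): Point on the strip's outer face 130 mm above the bench. Each stand's strip is clamped up to 20 mm higher or lower, which is NOT measured: the upper hole's centre lies 110 to 150 mm high, the plate's top is then 237 to 277 mm high, so feel for it. There the button springs 7 mm out; the post then has 3 mm of play in all and meets a hard stop. Over 20 N on the button shears it.
- cup: Steel sample cup, open at the top: 40 mm diameter, 45 mm high, walls 4 mm, floor 6 mm, 0.36 to 0.52 kg, standing loose on the bench. Origin: centre of its underside, z up.
- vial: Bystander: amber glass jar with white cap, 48 mm diameter, 75 mm high. Origin: centre of its underside.
- beaker: Bystander: open glass beaker, 56 mm diameter at the rim, 70 mm high. Origin: centre of its underside.
- driver: Bystander: a screwdriver lying on the bench beyond the work, about 0.2 m long, along its own x. Origin: near its middle, on the bench.
Things that resemble listed ones, but are neither listed nor needed, are in the scene too. What is meant by the part that bears post is not blue or orange, and is the larger of those in its own colour.

How it is judged:
By the outcome, as a careful person would: the job done as asked, in the order asked, and still so for the second after the job is handed in, with the robot touching nothing.
It also fails if it takes over 61 s, if anything falls off the work surface, if the arm or the gripper's body presses on something with over 40 N, if the wrist force passes 120 N, or if a joint passes its speed limit or range.

## Working session

There is one attempt and no reset: what is moved stays moved. The work goes in short steps, Python scripts to look and compute and a tool call to move; the robot and the scene stay as the last step left them, time stands still between calls to the robot, and variables do not carry over. Pictures are saved under pics/ and viewed, about 8 in all and at most 12, crops included, and the job is handed in when it is done.

Besides the shell and the picture viewer there is one more tool, called after "Call:" as name(argument=value, ...), one argument or row to a line, values as JSON. apply_moves: Moves the arm, as the interface text tells. Its arguments: {"type":"object","properties":{"plan":{"type":"array","items":{"type":"array"}}},"required":["plan"]}

```bash
mkdir -p pics
cat > h.py <<'E'
import numpy as np, cv2
from bench import read_state, get_image, close_job
def cam(name):
    s=read_state(); d=get_image(name)
    if 'world_to_cam' in d and name!='wrist': C=np.linalg.inv(np.array(d['world_to_cam']))
    else:
        T=np.eye(4);T[:3,:3]=s['orientation'];T[:3,3]=s['eef_pos'];C=T@np.array(d['T_tool_cam'])
    d['C']=C; return d
def pts(d):
    K=np.array(d['mtx']);z=d['depth'];v,u=np.mgrid[:z.shape[0],:z.shape[1]]
    P=np.stack([(u-K[0,2])/K[0,0]*z,-(v-K[1,2])/K[1,1]*z,-z],-1)
    W=P@d['C'][:3,:3].T+d['C'][:3,3]; W[z==0]=np.nan; return W
def save(d,n): cv2.imwrite('pics/'+n,d['img'][:,:,::-1])
E
python3 - <<'E'
from h import *
print(read_state())
a=cam('scene');b=cam('top')
print(a.keys(),a['C'].round(3),b['C'].round(3))
cv2.imwrite('pics/a.png',cv2.resize(np.vstack([a['img'],b['img']])[:,:,::-1],None,fx=.71,fy=.71))
np.savez('v.npz',ai=a['img'],bi=b['img'],aw=pts(a),bw=pts(b))
E
```

```text
{'time_s': 0.0, 'joint_positions': array([ 1.15436881e+00,  4.80822674e-01,  1.59687026e+00, -1.62591222e-05,
        1.06512819e+00, -4.66326006e-02]), 'joint_velocities': array([-0.00070154,  0.00075791, -0.00098091, -0.00049316, -0.00046228,
       -0.00061273]), 'joint_efforts': array([-1.46245558e-03, -9.50618935e+01, -4.30190885e+01, -2.57062547e-04,
        1.21062805e-02,  1.29799719e-05]), 'eef_pos': array([0.23475043, 0.60565032, 0.21057971]), 'orientation': array([[-9.32404328e-01,  3.61416566e-01, -4.83903537e-04],
       [ 3.61416888e-01,  9.32403645e-01, -1.12924115e-03],
       [ 4.30669638e-05, -1.22780024e-03, -9.99999245e-01]]), 'ft_force': array([0.55860972, 0.24312962, 0.70863013]), 'torque': array([-0.0011612 ,  0.0005815 , -0.01217667]), 'gripper_width': 1.003198149790541}
dict_keys(['img', 'depth', 'mtx', 'world_to_cam', 'C']) [[-0.022 -0.629  0.777  1.346]
 [ 1.    -0.008  0.022  0.018]
 [-0.007  0.778  0.629  0.77 ]
 [ 0.     0.     0.     1.   ]] [[ 1.000e-03  9.840e-01 -1.800e-01  3.500e-01]
 [-1.000e+00  3.000e-03  8.000e-03 -8.000e-03]
 [ 8.000e-03  1.800e-01  9.840e-01  1.148e+00]
 [ 0.000e+00  0.000e+00  0.000e+00  1.000e+00]]
```

View pics/a.png

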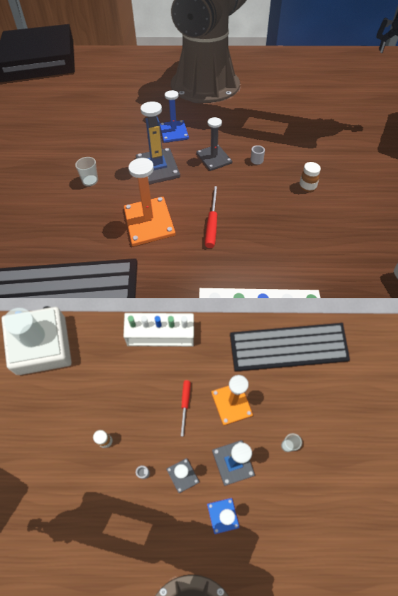

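Two stacked views (scene above, top below). There are four stands in the top view, in picture pixels:
- orange foot at (233,403)
- small dark foot at (182,475)
- blue foot at (223,515)
- large dark foot with blue tube and yellow strip at (235,460)

The target is the last: its foot is neither blue nor orange, and it is the larger of the two dark ones. The cup is at (142,472), the jar at (102,438) and the beaker at (291,442). I'll confirm in a crop and measure.

Run:
```python
from h import *
v=np.load('v.npz');bi,bw,ai,aw=v['bi'],v['bw'],v['ai'],v['aw']
s=1/.71
def reg(w,u,vv,r,z0,z1):
    u,vv=int(u*s),int(vv*s); P=w[vv-r:vv+r,u-r:u+r].reshape(-1,3); P=P[(P[:,2]>z0)&(P[:,2]<z1)]
    mn,mx=np.percentile(P,1,0),np.percentile(P,99,0); (c,rad)=cv2.minEnclosingCircle(P[:,:2].astype(np.float32))
    print(np.median(P,0).round(4),mn.round(3),mx.round(3),np.round(c,4),round(rad,4),len(P))
off=298
print('plate');reg(bw,241,453-off,24,.19,.25)
print('foot');reg(bw,235,462-off,40,.008,.022)
P=bw[200:270,290:370].reshape(-1,3);P=P[(P[:,2]>.009)&(P[:,2]<.021)].astype(np.float32);print(cv2.minAreaRect(P[:,:2]))
print('cup');reg(bw,142,472-off,15,.035,.06)
print('vial');reg(bw,102,438-off,18,.05,.09)
print('beaker');reg(bw,291,442-off,20,.05,.09)
print('small');reg(bw,182,471-off,14,.1,.3)
print('orange');reg(bw,238,384-off,18,.1,.4)
print('blue');reg(bw,227,517-off,18,.1,.4)
# strip in scene: yellow
hsv=cv2.cvtColor(ai,cv2.COLOR_RGB2HSV);m=(cv2.inRange(hsv,(18,100,80),(32,255,255))>0)
m[:, :180]=0;m[:,260:]=0;m[:140]=0;m[260:]=0
Q=aw[m];print('strip',np.median(Q,0),np.nanpercentile(Q,[1,99],axis=0).round(3),len(Q))
ca=cv2.resize(ai[120:350,100:480],None,fx=1.45,fy=1.45);cb=cv2.resize(bi[90:330,130:430],None,fx=1,fy=1)
cv2.imwrite('pics/b.png',cv2.resize(ai[120:270,120:340],None,fx=3.6,fy=3.6,interpolation=cv2.INTER_CUBIC)[:,:,::-1])
```

```text
plate
[ 0.5029 -0.1361  0.218 ] [ 0.477 -0.163  0.21 ] [ 0.529 -0.11   0.221] [ 0.504  -0.1367] 0.0279 619
foot
[ 0.4845 -0.1218  0.0149] [ 0.432 -0.202  0.01 ] [ 0.575 -0.071  0.021] [ 0.5048 -0.1371] 0.0832 1647Traceback (most recent call last):
  File "<stdin>", line 11, in <module>
cv2.error: OpenCV(4.12.0) /io/opencv/modules/imgproc/src/convhull.cpp:143: error: (-215:Assertion failed) total >= 0 && (depth == CV_32F || depth == CV_32S) in function 'convexHull'
```

Run:
```python
from h import *
v=np.load('v.npz');bi,bw,ai,aw=v['bi'],v['bw'],v['ai'],v['aw']
s=1/.71
def reg(n,w,u,vv,r,z0,z1):
    u,vv=int(u*s),int((vv-298)*s); P=w[vv-r:vv+r,u-r:u+r].reshape(-1,3); P=P[(P[:,2]>z0)&(P[:,2]<z1)]
    if len(P)<5: print(n,'none');return
    (c,rad)=cv2.minEnclosingCircle(np.ascontiguousarray(P[:,:2],np.float32))
    print(n,np.median(P,0).round(4),np.percentile(P,1,0).round(3),np.percentile(P,99,0).round(3),np.round(c,4),round(rad,4),len(P))
P=bw[200:270,290:370].reshape(-1,3);P=P[(P[:,2]>.009)&(P[:,2]<.021)];print(cv2.minAreaRect(np.ascontiguousarray(P[:,:2],np.float32)))
reg('cup',bw,142,472,15,.035,.06)
reg('vial',bw,102,438,18,.05,.09)
reg('beaker',bw,291,442,20,.05,.09)
reg('small',bw,182,471,14,.1,.3)
reg('orange',bw,238,384,18,.1,.4)
reg('blue',bw,227,517,18,.1,.4)
hsv=cv2.cvtColor(ai,cv2.COLOR_RGB2HSV);m=(cv2.inRange(hsv,(18,100,80),(32,255,255))>0)
m[:, :180]=0;m[:,260:]=0;m[:140]=0;m[260:]=0
Q=aw[m];print('strip',np.median(Q,0),np.nanpercentile(Q,[1,99],axis=0).round(3),len(Q))
cv2.imwrite('pics/b.png',cv2.resize(ai[120:270,120:340],None,fx=3.6,fy=3.6,interpolation=cv2.INTER_CUBIC)[:,:,::-1])
```

```text
((0.5040324330329895, -0.13682274520397186), (0.13019198179244995, 0.11083965748548508), 18.357702255249023)
cup [0.4676 0.1674 0.0441] [0.449 0.148 0.036] [0.486 0.187 0.049] [0.4678 0.1676] 0.0205 101
vial [0.5762 0.2991 0.0743] [0.557 0.281 0.05 ] [0.598 0.321 0.079] [0.5777 0.3017] 0.0223 321
beaker [ 0.5679 -0.3338  0.0665] [ 0.538 -0.354  0.051] [ 0.592 -0.3    0.073] [ 0.5645 -0.3274] 0.0281 211
small [0.459  0.034  0.1418] [0.44  0.017 0.136] [0.478 0.053 0.145] [0.4598 0.0348] 0.0202 280
orange [ 0.7103 -0.1345  0.1963] [ 0.687 -0.162  0.109] [ 0.74  -0.109  0.201] [ 0.7143 -0.1348] 0.0291 611
blue [ 0.3261 -0.0998  0.1514] [ 0.306 -0.12   0.147] [ 0.346 -0.081  0.156] [ 0.3263 -0.1005] 0.0215 349
strip [nan nan nan] [[ 0.513 -0.146  0.058]
 [ 0.527 -0.118  0.163]] 575
```

View pics/b.png

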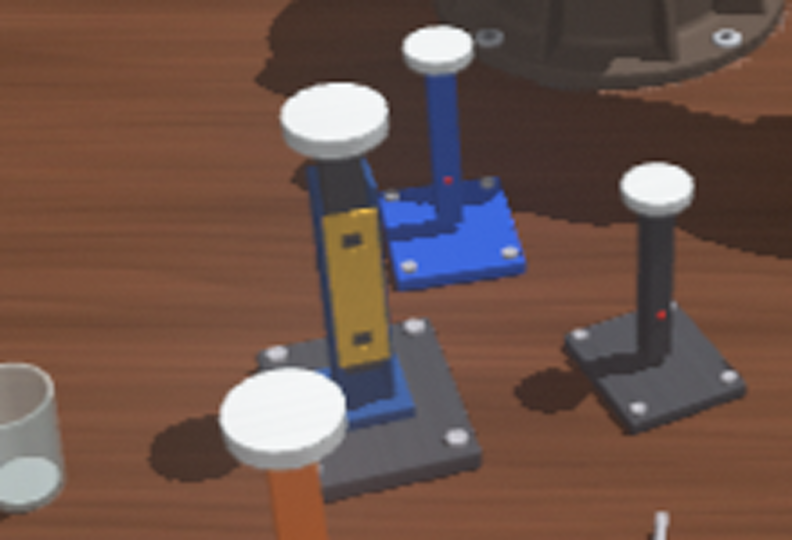

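Crop confirmed: the stand with the large dark foot, blue tube and yellow strip is the target, with holes at crop pixels (352,240) and (362,338). Next I'll estimate the hole height and work out the first shifts.

```bash
cat >> h.py <<'E'
def to(p,frm=None,n=None):
    s=read_state();R=np.array(s['orientation']);p0=np.array(s['eef_pos']) if frm is None else np.array(frm)
    d=R.T@(np.array(p)-p0)*1000;n=n or int(np.ceil(np.abs(d).max()/48));print('shift',d.round(1),'rows',n,'each',(d/n).round(2))
E
python3 - <<'E'
from h import *
d=cam('scene');K=np.array(d['mtx']);C=d['C']
a=np.radians(18.36);n=np.array([np.cos(a),np.sin(a),0]);o=np.array([.504,-.1367,0])
g=cv2.cvtColor(d['img'],cv2.COLOR_RGB2GRAY).astype(float)
for u,v in [(217.8,186.7),(220.6,213.9)]:
    ui,vi=int(u),int(v);w=g[vi-4:vi+6,ui-4:ui+6];k=np.clip(70-w,0,None);yy,xx=np.mgrid[vi-4:vi+6,ui-4:ui+6]
    if k.sum()>0:u,v=(k*xx).sum()/k.sum(),(k*yy).sum()/k.sum()
    r=C[:3,:3]@np.array([(u-K[0,2])/K[0,0],-(v-K[1,2])/K[1,1],-1]);c=C[:3,3]
    for f in(.0165,.0185):
        t=((o+n*f-c)@n)/(r@n);print(u,v,(c+t*r).round(4))
A=read_state()['eef_pos'];B=[.52,.25,.32];D=[.504,-.1367,.30]
to(B);to(D,B)
E
```

```text
217.40740740740742 186.50617283950618 [ 0.5197 -0.1316  0.1434]
217.40740740740742 186.50617283950618 [ 0.5217 -0.1313  0.1449]
220.3235294117647 213.7058823529412 [ 0.5197 -0.1316  0.0735]
220.3235294117647 213.7058823529412 [ 0.5217 -0.1312  0.0752]
shift [-394.5 -228.7 -109.1] rows 9 each [-43.83 -25.41 -12.12]
shift [-124.8 -366.3   20.3] rows 8 each [-15.61 -45.79   2.54]
```

Call:
apply_moves(
  plan=[
    [[0, 0, -45], 0, 1],
    [[-44, -26, -30], 0, 1],
    [[-44, -26, -30], 0, 1],
    [[-44, -26, 0], 0, 1],
    [[-44, -26, 0], 0, 1],
    [[-44, -26, 0], 0, 1],
    [[-44, -26, 0], 0, 1],
    [[-44, -26, 0], 0, 1],
  ],
)

```text
time_s: 0.95
eef_pos: [0.444, 0.3399, 0.3102]
orientation: [[-0.936, 0.353, -0.0], [0.353, 0.936, -0.003], [-0.001, -0.003, -1.0]]
ft_force: [1.3, 0.8, 0.1]
gripper_width: 1.001
```

Run:
```python
from h import *
print(read_state()['eef_pos']);to([.504,-.1367,.30])
```

```text
[0.44399238 0.33990491 0.31018554]
shift [-224.4 -424.7   11.5] rows 9 each [-24.93 -47.19   1.28]
```

Call:
apply_moves(
  plan=[
    [[-26, -47, 0], 0, 1],
    [[-26, -47, 0], 0, 1],
    [[-26, -47, 0], 0, 1],
    [[-26, -47, 0], 0, 1],
    [[-26, -47, 0], 0, 1],
    [[-26, -47, 0], 0, 1],
    [[-26, -47, 0], 0, 1],
    [[-26, -47, 0], 0, 1],
  ],
)

```text
time_s: 1.75
eef_pos: [0.5009, -0.0561, 0.3106]
orientation: [[-0.936, 0.353, 0.0], [0.353, 0.936, -0.003], [-0.001, -0.003, -1.0]]
ft_force: [0.7, -0.4, -0.0]
gripper_width: 0.999
```

Run:
```python
from h import *
print(read_state()['eef_pos']);to([.504,-.1367,.30])
```

```text
[ 0.5009177  -0.05608744  0.31062269]
shift [-31.3 -74.3  10.9] rows 2 each [-15.66 -37.15   5.43]
```

Call:
apply_moves(
  plan=[
    [[-17, -38, 0], 0, 1],
    [[-15, -37, 0], 0, 1],
    [[0, -4, 0], 0, 1],
    [[0, 0, 0], 0, 1],
  ],
)

```text
time_s: 2.15
eef_pos: [0.5022, -0.1509, 0.3102]
orientation: [[-0.933, 0.359, -0.0], [0.359, 0.933, -0.004], [-0.001, -0.004, -1.0]]
ft_force: [-0.6, 0.6, -0.4]
gripper_width: 1.002
```

Run:
```python
from h import *
d=cam('wrist');print(read_state()['eef_pos']);save(d,'w1.png')
W=pts(d);P=W.reshape(-1,3);m=(P[:,2]>.205)&(P[:,2]<.235)&(np.hypot(P[:,0]-.504,P[:,1]+.137)<.04);P=P[m]
print(len(P),np.median(P,0));c,r=cv2.minEnclosingCircle(np.ascontiguousarray(P[P[:,2]>np.median(P[:,2])-.004,:2],np.float32));print(c,r)
to([c[0],c[1],.25]);to([.504,-.1367,.25])
```

```text
[ 0.50238916 -0.15043683  0.31025819]
3067 [ 0.50316327 -0.13849737  0.21847571]
(0.504635751247406, -0.13890762627124786) 0.02806066907942295
shift [ 2.1 11.8 60.2] rows 2 each [ 1.06  5.9  30.11]
shift [ 3.5 13.6 60.2] rows 2 each [ 1.75  6.81 30.1 ]
```

View pics/w1.png

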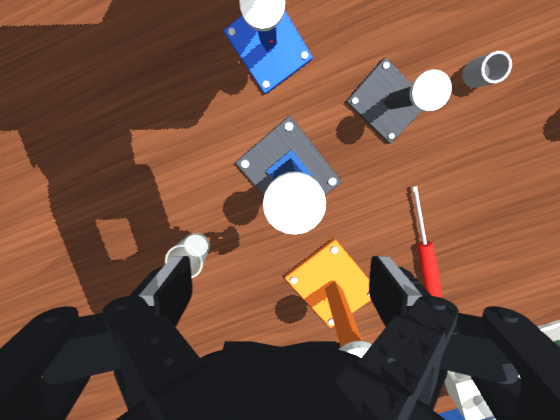

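Wrist view: the plate is at (295,203), with the fingers either side of the approach and clear. I'll centre and descend.

Call:
apply_moves(
  plan=[
    [[3, 12, 15], 0, 1],
    [[0, 0, 15], 0, 1],
    [[0, 0, 10], 0, 1],
    [[0, 0, 0], 0, 1],
  ],
)

```text
time_s: 2.6
eef_pos: [0.5042, -0.1337, 0.2694]
orientation: [[-0.935, 0.355, 0.001], [0.355, 0.935, -0.003], [-0.002, -0.003, -1.0]]
ft_force: [-0.6, -0.5, 0.1]
gripper_width: 0.999
```

Run:
```python
from h import *
d=cam('wrist');print(read_state()['eef_pos'])
W=pts(d);P=W.reshape(-1,3);m=(P[:,2]>.205)&(P[:,2]<.235)&(np.hypot(P[:,0]-.504,P[:,1]+.137)<.04);P=P[m]
print(len(P),np.median(P,0));c,r=cv2.minEnclosingCircle(np.ascontiguousarray(P[P[:,2]>np.median(P[:,2])-.004,:2],np.float32));print(c,r)
to([c[0],c[1],.190]);to([.5043,-.138,.190])
```

```text
[ 0.50451272 -0.13390167  0.27003597]
4153 [ 0.50278409 -0.13810553  0.21846122]
(0.5044062733650208, -0.13901519775390625) 0.028101613745093346
shift [-1.5 -4.6 80.1] rows 2 each [-0.75 -2.3  40.03]
shift [-1.  -3.7 80. ] rows 2 each [-0.52 -1.84 40.02]
```

Call:
apply_moves(
  plan=[
    [[-1, -4, 20], 0, 1],
    [[0, 0, 20], 0, 1],
    [[0, 0, 20], 0, 1],
    [[0, 0, 15], 0, 1],
    [[0, 0, 0], 0, 1],
  ],
)

```text
time_s: 3.15
eef_pos: [0.5072, -0.1374, 0.1969]
orientation: [[-0.936, 0.353, 0.008], [0.353, 0.936, -0.005], [-0.009, -0.002, -1.0]]
ft_force: [-0.6, -0.5, 0.1]
gripper_width: 1.003
```

Run:
```python
from h import *
s=read_state();print(s['ft_force']);to([.5043,-.138,.190])
```

```text
[-0.57804314 -0.49525902  0.11486443]
shift [ 2.6 -1.5  6.9] rows 1 each [ 2.58 -1.54  6.85]
```

Call:
apply_moves(
  plan=[
    [[2.5, -1.5, 6], 0, 1],
    [[0, 0, 0], 0, 1],
    [[0, 0, 0], 0, 0.8],
  ],
)

```text
time_s: 3.45
eef_pos: [0.5055, -0.1381, 0.1928]
orientation: [[-0.936, 0.352, 0.01], [0.352, 0.936, -0.006], [-0.012, -0.002, -1.0]]
ft_force: [0.4, 0.5, -0.1]
gripper_width: 0.856
```

Run:
```python
from h import *
s=read_state();print(s['ft_force'],s['joint_positions'].round(3));to([.5043,-.138,.190])
```

```text
[ 0.44727762  0.49541804 -0.12519986] [-0.323  0.321  1.913 -0.003  0.896 -1.531]
shift [ 1.2 -0.3  2.8] rows 1 each [ 1.22 -0.32  2.84]
```

Call:
apply_moves(
  plan=[
    [[1, 0, 2], 0, 0.75],
    [[0, 0, 0], 0, 0.7],
    [[0, 0, 0], 0, 0.65],
    [[0, 0, 0], 0, 0.4],
    [[0, 0, 0], 0, 0.4],
    [[0, 0, 0], 0, 0.4],
  ],
)

```text
time_s: 4.05
eef_pos: [0.5056, -0.1382, 0.1929]
orientation: [[-0.936, 0.352, 0.013], [0.352, 0.936, -0.007], [-0.015, -0.002, -1.0]]
ft_force: [-0.1, -0.1, -0.2]
gripper_width: 0.4
```

Run:
```python
from h import *
s=read_state();print(s['ft_force'],s['torque']);to([.5043,-.138,.190])
d=cam('scene');c=cv2.resize(d['img'][100:260,130:310],None,fx=3.3,fy=3.3,interpolation=cv2.INTER_CUBIC);cv2.imwrite('pics/g.png',c[:,:,::-1])
```

```text
[-0.08233997 -0.09494628 -0.17617915] [ 0.00465053  0.0153198  -0.0064352 ]
shift [ 1.3 -0.3  2.9] rows 1 each [ 1.27 -0.29  2.85]
```

View pics/g.png

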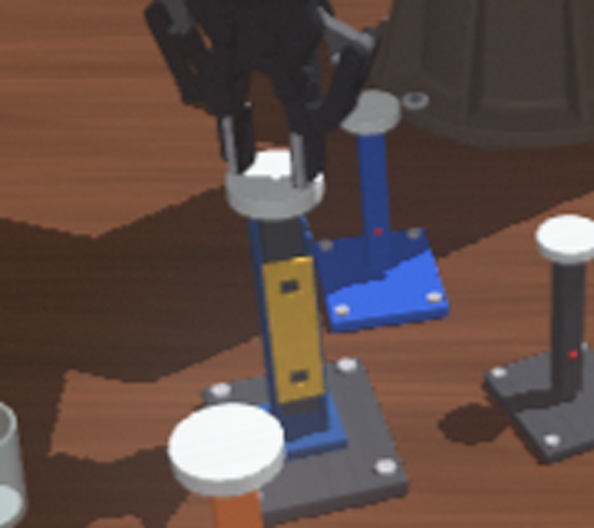

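The fingers shut above the plate at about (275,160) instead of around it, with no contact force. I'll measure where the tips really are.

Run:
```python
from h import *
s=read_state();print(s['eef_pos'],s['gripper_width'])
for n in('scene','top'):
    d=cam(n);W=pts(d)
    P=W.reshape(-1,3);I=d['img'].reshape(-1,3).astype(int)
    m=(np.hypot(P[:,0]-.504,P[:,1]+.138)<.06)&(P[:,2]>.205)&(P[:,2]<.32)
    dark=m&(I.max(1)<110);Q=P[dark]
    for z in np.arange(.205,.32,.01):
        q=Q[(Q[:,2]>=z)&(Q[:,2]<z+.01)]
        if len(q):print(n,round(z,3),len(q),q.min(0).round(3),q.max(0).round(3))
    l=P[m&(I.min(1)>180)];print('light',len(l),np.median(l,0),l[:,2].max() if len(l) else 0)
    if n=='scene':
        # what is at the plate
        L=P[m&(I.min(1)>150)];print(np.percentile(L,[1,50,99],axis=0).round(3))
```

```text
[ 0.50555744 -0.13819021  0.1928599 ] 0.3984747427165976
scene 0.205 3 [ 0.499 -0.152  0.213] [ 0.51  -0.126  0.215]
scene 0.215 56 [ 0.492 -0.164  0.216] [ 0.524 -0.106  0.225]
scene 0.225 88 [ 0.489 -0.165  0.225] [ 0.525 -0.105  0.235]
scene 0.235 85 [ 0.491 -0.166  0.235] [ 0.525 -0.104  0.245]
scene 0.245 87 [ 0.488 -0.166  0.245] [ 0.526 -0.104  0.255]
scene 0.255 148 [ 0.489 -0.184  0.255] [ 0.533 -0.085  0.265]
scene 0.265 238 [ 0.478 -0.187  0.265] [ 0.537 -0.082  0.275]
scene 0.275 224 [ 0.476 -0.192  0.275] [ 0.536 -0.081  0.285]
scene 0.285 228 [ 0.474 -0.194  0.285] [ 0.537 -0.086  0.295]
scene 0.295 212 [ 0.485 -0.197  0.295] [ 0.538 -0.087  0.305]
scene 0.305 292 [ 0.472 -0.197  0.305] [ 0.536 -0.079  0.315]
scene 0.315 165 [ 0.473 -0.194  0.315] [ 0.53  -0.085  0.32 ]
light 88 [ 0.4946298  -0.13877327  0.21286872] 0.2151648078014785
[[ 0.476 -0.153  0.207]
 [ 0.498 -0.138  0.213]
 [ 0.519 -0.109  0.221]]
top 0.255 2 [ 0.476 -0.174  0.258] [ 0.502 -0.107  0.264]
top 0.265 6 [ 0.475 -0.18   0.265] [ 0.503 -0.106  0.274]
top 0.275 8 [ 0.474 -0.183  0.279] [ 0.5   -0.106  0.285]
top 0.285 6 [ 0.472 -0.186  0.287] [ 0.475 -0.179  0.295]
top 0.295 9 [ 0.472 -0.188  0.298] [ 0.476 -0.179  0.305]
top 0.305 27 [ 0.47  -0.195  0.305] [ 0.489 -0.179  0.315]
top 0.315 15 [ 0.473 -0.195  0.315] [ 0.487 -0.186  0.318]
light 157 [ 0.48760758 -0.12593942  0.21217433] 0.23038453107434753
```

Depth shows the plate is now at z≈0.213 (it was 0.2185), so the closing tips came down on it and slid it a few mm. The fingertips lie about 20 mm behind the reported TCP. I'll open, go up and check that offset against the open fingers.

Call:
apply_moves(
  plan=[
    [[0, 0, -6], 0, 0.4],
    [[0, 0, -20], 0, 0.4],
    [[0, 0, -20], 0, 0.66],
    [[0, 0, 0], 0, 0.66],
    [[0, 0, 0], 0, 0.66],
  ],
)

```text
time_s: 4.7
eef_pos: [0.5045, -0.1378, 0.241]
orientation: [[-0.936, 0.352, 0.012], [0.352, 0.936, -0.007], [-0.014, -0.002, -1.0]]
ft_force: [0.0, -0.0, -0.4]
gripper_width: 0.661
```

```bash
cat > tip.py <<'E'
from h import *
d=cam('scene');s=read_state();p=s['eef_pos'];print(p,s['gripper_width'],s['ft_force'])
P=pts(d).reshape(-1,3);I=d['img'].reshape(-1,3).astype(int)
m=(np.hypot(P[:,0]-p[0],P[:,1]-p[1])<.08)&(P[:,2]>p[2]-.015)&(I.max(1)<120)
Q=P[m];Q=Q[Q[:,2]>p[2]-.01]
for sgn in(-1,1):
    q=Q[(Q[:,1]-p[1])*sgn>0];k=np.sort(q[:,2])
    print(sgn,k[:12].round(4)); t=q[q[:,2]<k[5]+.012];print(t.min(0).round(4),t.max(0).round(4))
w=cam('wrist');W=pts(w).reshape(-1,3);L=W[(np.hypot(W[:,0]-.504,W[:,1]+.138)<.022)&(W[:,2]>.19)];print('plate z',np.nanmedian(L,0),len(L))
e=W[(np.hypot(W[:,0]-.504,W[:,1]+.138)<.04)&(W[:,2]>np.nanmedian(L[:,2])-.004)&(W[:,2]<np.nanmedian(L[:,2])+.004)];print(cv2.minEnclosingCircle(np.ascontiguousarray(e[:,:2],np.float32)))
E
python3 tip.py
```

```text
[ 0.50454732 -0.13788028  0.24102515] 0.6597799819810329 [ 0.05653419 -0.14194766 -0.16122567]
-1 [0.2647 0.2651 0.266  0.2665 0.2674 0.2676 0.2676 0.2678 0.2682 0.2683
 0.2688 0.2689]
[ 0.482  -0.1757  0.2647] [ 0.506  -0.1571  0.2795]
1 [0.2659 0.2661 0.2673 0.2674 0.2675 0.2679 0.2682 0.2686 0.2689 0.2689
 0.2699 0.2701]
[ 0.5133 -0.1123  0.2659] [ 0.53   -0.0941  0.2799]
plate z [ 0.49383768 -0.13444269  0.34267877] 10850
((0.4873862862586975, -0.13149753212928772), 0.030121784657239914)
```

Measured: at 0.66 opening the tips sit 25 mm above the reported TCP, and at 0.4 they sit 20 mm above. So I'll descend to a TCP height of about 0.165, which puts the pads at the plate's edge.

Call:
apply_moves(
  plan=[
    [[0, 0, 0], 0, 1],
    [[0, 0, 0], 0, 1],
    [[0, 0, 0], 0, 1],
    [[0, 0, 20], 0, 1],
    [[0, 0, 20], 0, 1],
    [[0, 0, 0], 0, 1],
  ],
)

```text
time_s: 5.4
eef_pos: [0.504, -0.1379, 0.1979]
orientation: [[-0.936, 0.352, 0.01], [0.352, 0.936, -0.006], [-0.011, -0.003, -1.0]]
ft_force: [0.1, 0.6, 0.1]
gripper_width: 1.001
```

```bash
cat > pl.py <<'E'
from h import *
import sys
for n in('scene','top','wrist'):
    d=cam(n);W=pts(d).reshape(-1,3);I=d['img'].reshape(-1,3).astype(int)
    m=(np.hypot(W[:,0]-.504,W[:,1]+.138)<.04)&(W[:,2]>.19)&(W[:,2]<.29)&(I.min(1)>120)&(np.ptp(I,axis=1)<30)
    L=W[m]
    if len(L):print(n,len(L),np.median(L,0).round(4),np.percentile(L[:,2],[5,95]).round(4),cv2.minEnclosingCircle(np.ascontiguousarray(L[:,:2],np.float32)))
s=read_state();print(s['eef_pos'],s['ft_force'],s['gripper_width'])
E
python3 pl.py
python3 - <<'E'
from h import *
w=cam('wrist');s=cam('scene');a=cv2.resize(s['img'][100:240,140:300],None,fx=2.4,fy=2.4)
b=w['img'];a2=np.zeros((420,384,3),np.uint8);a2[:a.shape[0],:a.shape[1]]=a
cv2.imwrite('pics/g2.png',cv2.resize(np.hstack([b,a2]),None,fx=.84,fy=.84)[:,:,::-1])
E
```

```text
scene 487 [ 0.5133 -0.1351  0.2125] [0.2041 0.2144] ((0.5053604245185852, -0.1366889923810959), 0.030042069032788277)
top 196 [ 0.4875 -0.1257  0.2122] [0.2056 0.2148] ((0.49661147594451904, -0.13402490317821503), 0.025440996512770653)
wrist 7746 [ 0.5019 -0.138   0.2128] [0.2114 0.2137] ((0.5040671229362488, -0.13923119008541107), 0.02817678079009056)
[ 0.50561635 -0.13838934  0.20050443] [0.28642049 0.2538144  0.37237359] 0.9967464747396702
```

View pics/g2.png

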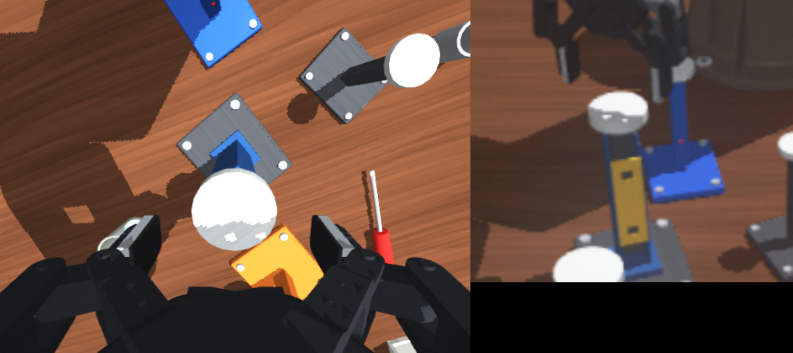

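View: the plate at (234,210) lies midway between the open fingers at (145,235) and (330,235), and the scene view shows the tips still above it. Continue down 35 mm, then close.

Call:
apply_moves(
  plan=[
    [[0, 0, 12], 0, 1],
    [[0, 0, 12], 0, 1],
    [[0, 0, 11], 0, 1],
    [[0, 0, 0], 0, 1],
  ],
)

```text
time_s: 6.05
eef_pos: [0.5071, -0.1389, 0.1642]
orientation: [[-0.936, 0.352, 0.016], [0.352, 0.936, -0.009], [-0.018, -0.002, -1.0]]
ft_force: [0.2, -0.4, -0.5]
gripper_width: 1.004
```

```bash
python3 pl.py;python3 - <<'E'
from h import *
to([.5045,-.1385,.165])
E
```

```text
scene 489 [ 0.5134 -0.1351  0.2123] [0.2045 0.2143] ((0.5069805979728699, -0.13574425876140594), 0.029873225837945938)
top 126 [ 0.4856 -0.1224  0.2118] [0.2036 0.2151] ((0.4890860319137573, -0.12641845643520355), 0.025110943242907524)
wrist 11897 [ 0.5015 -0.1375  0.2128] [0.2115 0.2137] ((0.5040687918663025, -0.13914720714092255), 0.02817419357597828)
[ 0.50800352 -0.13924875  0.16582793] [-0.28636497 -0.4880993  -0.2748792 ] 1.0004286821690478
shift [ 3.6 -0.5  0.8] rows 1 each [ 3.56 -0.53  0.76]
```

Call:
apply_moves(
  plan=[
    [[3, 0, 1], 0, 0.9],
    [[0, 0, 0], 0, 0.75],
    [[0, 0, 0], 0, 0.7],
    [[0, 0, 0], 0, 0.65],
    [[0, 0, 0], 0, 0.5],
    [[0, 0, 0], 0, 0.5],
    [[0, 0, 0], 0, 0.4],
    [[0, 0, 0], 0, 0.4],
  ],
)

```text
time_s: 7.0
eef_pos: [0.5051, -0.1392, 0.1658]
orientation: [[-0.936, 0.352, 0.019], [0.352, 0.936, -0.011], [-0.022, -0.004, -1.0]]
ft_force: [-0.1, -1.1, -2.1]
gripper_width: 0.631
```

```bash
python3 pl.py; python3 -c "
from h import *;print(read_state()['torque'])"
```

```text
scene 424 [ 0.5148 -0.1378  0.2116] [0.2032 0.2135] ((0.5062964558601379, -0.13607969880104065), 0.030085492879152298)
top 92 [ 0.4856 -0.1211  0.2112] [0.2022 0.2148] ((0.49031609296798706, -0.1255377233028412), 0.022237628698349)
wrist 12371 [ 0.5012 -0.1376  0.212 ] [0.207  0.2131] ((0.503504753112793, -0.13522392511367798), 0.03786530718207359)
[ 0.50511049 -0.13926465  0.16577666] [-0.04627931 -1.41140222 -3.29148918] 0.6274836385452804
[0.06566627 0.00766    0.06121124]
```

Gripped at 0.63, plate top at 0.212. Estimated hole needs plate at about 0.270. Lift coarsely first.

Call:
apply_moves(
  plan=[
    [[0, 0, -3], 0, 0.4],
    [[0, 0, -4], 0, 0.4],
    [[0, 0, -4], 0, 0.4],
    [[0, 0, -4], 0, 0.4],
    [[0, 0, -4], 0, 0.4],
  ],
)

```text
time_s: 7.65
eef_pos: [0.505, -0.1392, 0.1853]
orientation: [[-0.936, 0.352, 0.019], [0.352, 0.936, -0.011], [-0.022, -0.004, -1.0]]
ft_force: [3.9, -2.4, -10.0]
gripper_width: 0.635
```

```bash
python3 pl.py
```

```text
scene 432 [ 0.5149 -0.1382  0.2311] [0.2225 0.2332] ((0.5056471824645996, -0.13632787764072418), 0.03022771328687668)
top 99 [ 0.4864 -0.1215  0.2316] [0.2253 0.235 ] ((0.4904717206954956, -0.12657831609249115), 0.023124853149056435)
wrist 12392 [ 0.501  -0.1377  0.232 ] [0.227  0.2331] ((0.4987806975841522, -0.13677024841308594), 0.03403075411915779)
[ 0.50509486 -0.13925062  0.1856314 ] [-1.31194623 -1.51839398  2.93890397] 0.6332882261780695
```

Call:
apply_moves(
  plan=[
    [[0, 0, -4], 0, 0.4],
    [[0, 0, -4], 0, 0.4],
    [[0, 0, -4], 0, 0.4],
    [[0, 0, -4], 0, 0.4],
    [[0, 0, -3], 0, 0.4],
    [[0, 0, -2], 0, 0.4],
    [[0, 0, -1], 0, 0.4],
    [[0, 0, 0], 0, 0.4],
  ],
)

```text
time_s: 8.6
eef_pos: [0.5051, -0.1392, 0.2084]
orientation: [[-0.936, 0.352, 0.021], [0.352, 0.936, -0.012], [-0.023, -0.004, -1.0]]
ft_force: [2.2, -2.3, -3.7]
gripper_width: 0.63
```

```bash
cat > bt.py <<'E'
from h import *
s=read_state();print('tcp',s['eef_pos'].round(4),'F',s['ft_force'].round(1),s['gripper_width'].round(3))
d=cam('wrist');W=pts(d).reshape(-1,3);I=d['img'].reshape(-1,3).astype(int)
m=(np.hypot(W[:,0]-.502,W[:,1]+.138)<.02)&(W[:,2]>.19)&(W[:,2]<.29)&(I.min(1)>120);print('plate',np.median(W[m][:,2]).round(4),m.sum())
d=cam('scene');h=cv2.cvtColor(d['img'],cv2.COLOR_RGB2HSV)[178:200,208:230]
red=((h[...,0]<8)|(h[...,0]>172))&(h[...,1]>130)&(h[...,2]>60);print('red px',red.sum(),np.argwhere(red).mean(0)+[178,208] if red.any() else '')
cv2.imwrite('pics/last.png',cv2.resize(d['img'][140:260,160:280],None,fx=4,fy=4,interpolation=cv2.INTER_CUBIC)[:,:,::-1])
E
python3 bt.py
```

```text
Traceback (most recent call last):
  File "bt.py", line 2, in <module>
    s=read_state();print('tcp',s['eef_pos'].round(4),'F',s['ft_force'].round(1),s['gripper_width'].round(3))
                                                                                ^^^^^^^^^^^^^^^^^^^^^^^^
AttributeError: 'float' object has no attribute 'round'
```

```bash
sed -i "s/,s\['gripper_width'\].round(3)//" bt.py; python3 bt.py
```

```text
tcp [ 0.5051 -0.1392  0.2084] F [ 2.2 -2.3 -3.7]
plate 0.2546 5931
red px 0
```

Call:
apply_moves(
  plan=[
    [[0, 0, -2], 0, 0.4],
    [[0, 0, -2], 0, 0.4],
    [[0, 0, -1.5], 0, 0.4],
    [[0, 0, -1], 0, 0.4],
    [[0, 0, -1], 0, 0.4],
    [[0, 0, 0], 0, 0.4],
  ],
)

```text
time_s: 9.3
eef_pos: [0.5051, -0.1393, 0.2157]
orientation: [[-0.936, 0.352, 0.021], [0.352, 0.936, -0.012], [-0.023, -0.004, -1.0]]
ft_force: [1.8, -2.3, -2.2]
gripper_width: 0.638
```

```bash
python3 bt.py
```

```text
tcp [ 0.5051 -0.1393  0.2157] F [ 1.8 -2.3 -2.2]
plate 0.262 5907
red px 0
```

Call:
apply_moves(
  plan=[
    [[0, 0, -0.7], 0, 0.4],
    [[0, 0, -0.7], 0, 0.4],
    [[0, 0, -0.7], 0, 0.4],
    [[0, 0, -0.7], 0, 0.4],
    [[0, 0, -0.7], 0, 0.4],
  ],
)

```text
time_s: 9.9
eef_pos: [0.5051, -0.1392, 0.2192]
orientation: [[-0.936, 0.352, 0.021], [0.352, 0.936, -0.012], [-0.023, -0.004, -1.0]]
ft_force: [3.7, -4.2, -7.5]
gripper_width: 0.636
```

```bash
python3 bt.py
```

```text
tcp [ 0.5051 -0.1392  0.2192] F [ 3.7 -4.2 -7.5]
plate 0.2654 5881
red px 9 [186.88888889 217.11111111]
```

View pics/last.png

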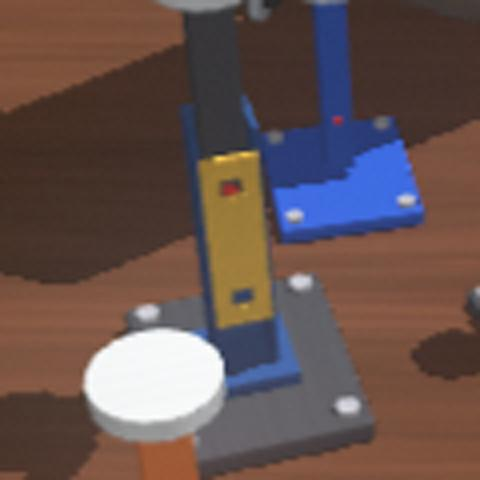

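The hole at (231,187) shows red in its lower part with dark above it, so the button is entering but is not out yet. Continue in 0.5 mm steps.

Call:
apply_moves(
  plan=[
    [[0, 0, -0.5], 0, 0.4],
    [[0, 0, -0.5], 0, 0.4],
    [[0, 0, -0.5], 0, 0.4],
  ],
)

```text
time_s: 10.3
eef_pos: [0.5051, -0.1393, 0.2211]
orientation: [[-0.936, 0.352, 0.021], [0.352, 0.936, -0.012], [-0.024, -0.004, -1.0]]
ft_force: [1.2, -2.4, -2.6]
gripper_width: 0.632
```

```bash
python3 bt.py
```

```text
tcp [ 0.5051 -0.1393  0.2211] F [ 1.2 -2.4 -2.6]
plate 0.2673 5911
red px 11 [186.90909091 217.36363636]
```

Call:
apply_moves(
  plan=[
    [[0, 0, -0.5], 0, 0.4],
    [[0, 0, -0.5], 0, 0.4],
  ],
)

```text
time_s: 10.6
eef_pos: [0.5052, -0.1392, 0.2226]
orientation: [[-0.936, 0.352, 0.021], [0.352, 0.936, -0.012], [-0.024, -0.004, -1.0]]
ft_force: [2.0, -1.9, -2.4]
gripper_width: 0.631
```

```bash
python3 bt.py
```

```text
tcp [ 0.5052 -0.1392  0.2226] F [ 2.  -1.9 -2.4]
plate 0.2689 5905
red px 17 [186.88235294 217.41176471]
```

Run:
```python
import cv2
a=cv2.imread('pics/last.png');cv2.imwrite('pics/last7.png',cv2.resize(a[120:340,160:320],None,fx=2.5,fy=2.5))
```

```text
(no output)
```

View pics/last7.png

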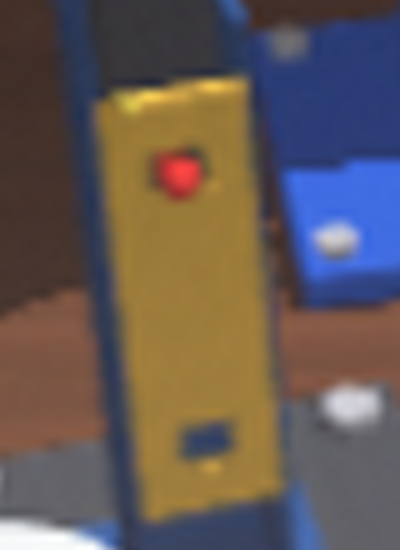

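The button now looks round and bright and overlaps the hole's lower edge at (180,175), so it is out. Confirm by depth along the strip's normal.

```bash
cat > out.py <<'E'
from h import *
d=cam('scene');W=pts(d);h=cv2.cvtColor(d['img'],cv2.COLOR_RGB2HSV)
n=np.array([np.cos(.3204),np.sin(.3204),0]);D=(W-np.array([.504,-.1375,0]))@n
sl=np.s_[178:200,208:230];hh=h[sl];red=((hh[...,0]<8)|(hh[...,0]>172))&(hh[...,1]>130)&(hh[...,2]>60)
print('button out',np.sort(D[sl][red]).round(4),'z',np.nanmedian(W[sl][red][:,2]).round(4))
y=cv2.inRange(h,(18,100,80),(32,255,255))>0;y[:175]=0;y[225:]=0;y[:,:205]=0;y[:,235:]=0
print('strip',np.nanpercentile(D[y],[10,50,90]).round(4))
E
python3 out.py
```

```text
button out [0.0122 0.0134 0.0152 0.0154 0.0163 0.0173 0.0184 0.019  0.0198 0.0199
 0.0203 0.0207 0.0209 0.0216 0.0219 0.0231 0.0232] z 0.1442
strip [0.0157 0.0178 0.0198]
```

The button front stands about 5 mm proud of the strip, so it is latched. Let go and retreat upward.

Call:
apply_moves(
  plan=[
    [[0, 0, 0], 0, 0.7],
    [[0, 0, 0], 0, 0.85],
    [[0, 0, 0], 0, 1],
    [[0, 0, 0], 0, 1],
    [[0, 0, 0], 0, 1],
  ],
)

```text
time_s: 11.25
eef_pos: [0.5042, -0.1385, 0.2223]
orientation: [[-0.936, 0.352, 0.019], [0.352, 0.936, -0.011], [-0.022, -0.004, -1.0]]
ft_force: [0.5, 0.2, -0.4]
gripper_width: 0.994
```

```bash
python3 bt.py; python3 out.py
```

```text
tcp [ 0.5042 -0.1385  0.2223] F [ 0.5  0.2 -0.4]
plate 0.2693 5943
red px 17 [186.88235294 217.41176471]
button out [0.0125 0.0147 0.0157 0.0168 0.0181 0.0184 0.0185 0.019  0.0201 0.0203
 0.0205 0.0206 0.0206 0.0215 0.0216 0.0231 0.0242] z 0.1445
strip [0.0156 0.0176 0.0198]
```

Call:
apply_moves(
  plan=[
    [[0, 0, -15], 0, 1],
    [[0, 0, -40], 0, 1],
    [[0, 0, -40], 0, 1],
    [[23, 45, 0], 0, 1],
    [[23, 45, 0], 0, 1],
    [[23, 45, 0], 0, 1],
    [[23, 45, 0], 0, 1],
    [[23, 45, 0], 0, 1],
  ],
)

```text
time_s: 12.2
eef_pos: [0.4753, 0.1105, 0.3184]
orientation: [[-0.932, 0.362, 0.022], [0.362, 0.932, -0.011], [-0.025, -0.002, -1.0]]
ft_force: [1.0, -0.7, -0.3]
gripper_width: 1.002
```

Run:
```python
from h import *
s=read_state();print(s['eef_pos'],s['joint_positions'].round(2),s['orientation'].round(3));to([.4677,.1675,.15])
```

```text
[0.47528351 0.11045993 0.31842436] [ 0.18  0.13  1.83 -0.02  1.16 -1.02] [[-0.932  0.362  0.022]
 [ 0.362  0.932 -0.011]
 [-0.025 -0.002 -1.   ]]
shift [ 31.8  50.8 167.6] rows 4 each [ 7.96 12.7  41.89]
```

Call:
apply_moves(
  plan=[
    [[16, 25, 10], 0, 1],
    [[12, 20, 30], 0, 1],
    [[0, 0, 40], 0, 1],
    [[0, 0, 40], 0, 1],
    [[0, 0, 25], 0, 1],
    [[0, 0, 0], 0, 1],
  ],
)

```text
time_s: 12.8
eef_pos: [0.4683, 0.1711, 0.1702]
orientation: [[-0.935, 0.354, 0.028], [0.353, 0.935, -0.008], [-0.029, 0.003, -1.0]]
ft_force: [-0.3, 0.8, 1.4]
gripper_width: 0.998
```

```bash
cat > cup.py <<'E'
from h import *
d=cam('wrist');s=read_state();print(s['eef_pos'],s['orientation'].round(3).tolist());W=pts(d).reshape(-1,3)
P=W[(np.hypot(W[:,0]-.468,W[:,1]-.168)<.035)&(W[:,2]>.036)&(W[:,2]<.054)]
c,r=cv2.minEnclosingCircle(np.ascontiguousarray(P[:,:2],np.float32));print(len(P),np.median(P,0),c,r)
to([c[0],c[1],.10]);to([.4677,.1675,.10]);save(d,'cup.png')
E
python3 cup.py
```

```text
[0.46898169 0.17125089 0.17164311] [[-0.935, 0.354, 0.029], [0.354, 0.935, -0.007], [-0.03, 0.004, -1.0]]
555 [0.46875708 0.16561816 0.044679  ] (0.46856367588043213, 0.16538597643375397) 0.020050883293151855
shift [ 0.5 -5.9 71.6] rows 2 each [ 0.23 -2.95 35.82]
shift [ 2.  -4.2 71.6] rows 2 each [ 1.01 -2.11 35.8 ]
```

Call:
apply_moves(
  plan=[
    [[2, -5, 35], 0, 1],
    [[0, 0, 40], 0, 1],
    [[0, 0, 30], 0, 1],
    [[0, 0, 20], 0, 1],
    [[0, 0, 0], 0, 1],
  ],
)

```text
time_s: 13.35
eef_pos: [0.4777, 0.1682, 0.0518]
orientation: [[-0.934, 0.355, 0.044], [0.355, 0.935, -0.003], [-0.042, 0.013, -0.999]]
ft_force: [0.4, 0.3, 0.8]
gripper_width: 1.002
```

```bash
python3 cup.py; sed -i '/^w=cam/,$d' tip.py; python3 tip.py; python3 -c "
from h import *
d=cam('scene');b=cam('wrist')['img'];a=cv2.resize(d['img'][150:300,290:450],None,fx=2.4,fy=2.4);c=np.zeros((420,384,3),np.uint8);c[:360]=a
cv2.imwrite('pics/c8.png',cv2.resize(np.hstack([b,c]),None,fx=.84,fy=.84)[:,:,::-1])"
```

```text
[0.47837529 0.16845155 0.05295637] [[-0.934, 0.355, 0.045], [0.355, 0.935, -0.003], [-0.043, 0.013, -0.999]]
1639 [0.46896165 0.16539586 0.04457044] (0.4682452976703644, 0.16529464721679688) 0.02018517255783081
shift [  6.3  -5.9 -47.4] rows 1 each [  6.32  -5.91 -47.44]
shift [  7.6  -4.  -47.5] rows 1 each [  7.61  -4.04 -47.47]
[0.47873772 0.16862851 0.05364447] 1.0024547463224864 [-0.5069319   0.09172801 -0.30204159]
-1 [0.0443 0.0449 0.0453 0.0867 0.0871 0.0894 0.0902 0.0902 0.0904 0.0911
 0.0912 0.092 ]
[0.4493 0.1172 0.0443] [0.4898 0.1635 0.1014]
1 [0.0911 0.0917 0.0928 0.0935 0.0936 0.0943 0.0945 0.0947 0.0955 0.0965
 0.0973 0.0976]
[0.4944 0.2077 0.0911] [0.5082 0.2249 0.1062]
```

View pics/c8.png

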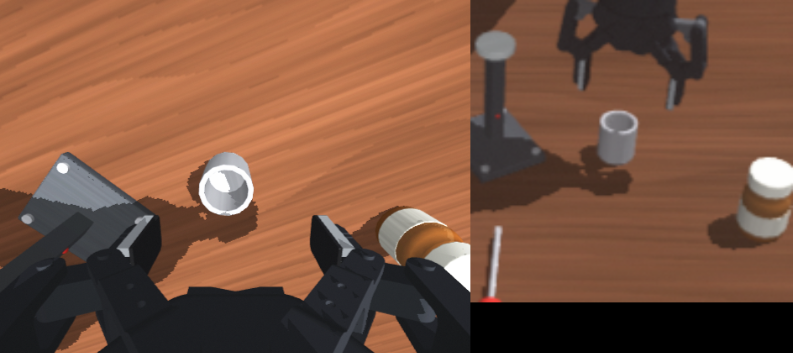

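The wrist view shows the cup at (226,190), ahead of the jaw line, with the jar clear of the fingers at (420,235). The open tips are at z≈0.09. Shift and descend slowly.

```bash
python3 -c "
from h import *
to([.469,.166,.025])"
```

```text
shift [ 9.6 -6.5 28.6] rows 1 each [ 9.59 -6.55 28.6 ]
```

Call:
apply_moves(
  plan=[
    [[9, -6, 0], 0, 1],
    [[1, 0, 8], 0, 1],
    [[1, 0, 8], 0, 1],
    [[1, 0, 8], 0, 1],
    [[0, 0, 0], 0, 1],
  ],
)

```text
time_s: 14.05
eef_pos: [0.4674, 0.1679, 0.0309]
orientation: [[-0.934, 0.354, 0.052], [0.355, 0.935, -0.0], [-0.049, 0.018, -0.999]]
ft_force: [0.1, 0.3, -0.1]
gripper_width: 1.001
```

```bash
python3 cup.py; python3 -c "
from h import *
to([.469,.166,-.006])"
```

```text
[0.46756036 0.16791805 0.03122755] [[-0.934, 0.354, 0.053], [0.355, 0.935, -0.0], [-0.049, 0.018, -0.999]]
2120 [0.46893815 0.16525523 0.04445724] (0.4686806797981262, 0.16520121693611145) 0.020567288622260094
shift [ -5.4  -0.9 -68.6] rows 2 each [ -2.7   -0.44 -34.31]
shift [ -3.7   0.9 -68.7] rows 2 each [ -1.83   0.46 -34.33]
shift [-0.2 -2.  37.3] rows 1 each [-0.19 -1.97 37.25]
```

Call:
apply_moves(
  plan=[
    [[0, -2, 8], 0, 1],
    [[0.5, 0, 8], 0, 1],
    [[0.5, 0, 8], 0, 1],
    [[0.5, 0, 8], 0, 1],
    [[0, 0, 4], 0, 1],
    [[0, 0, 0], 0, 1],
  ],
)

```text
time_s: 14.7
eef_pos: [0.4674, 0.1664, -0.0087]
orientation: [[-0.934, 0.354, 0.052], [0.355, 0.935, -0.001], [-0.049, 0.018, -0.999]]
ft_force: [-0.1, -0.3, -0.2]
gripper_width: 1.0
```

```bash
python3 -c "
from h import *
s=read_state();print(s['joint_positions'].round(3),s['orientation'].round(3).tolist(),s['ft_force'])
to([.469,.166,-.006])
d=cam('scene');b=cam('wrist')['img'];a=cv2.resize(d['img'][150:300,290:450],None,fx=2.4,fy=2.4);c=np.zeros((420,384,3),np.uint8);c[:360]=a
cv2.imwrite('pics/c9.png',cv2.resize(np.hstack([b,c]),None,fx=.84,fy=.84)[:,:,::-1])"
```

```text
[ 0.293  0.608  2.153 -0.048  0.332 -0.871] [[-0.934, 0.354, 0.052], [0.355, 0.935, -0.001], [-0.049, 0.018, -0.999]] [-0.05506203 -0.31727159 -0.1587876 ]
shift [-1.8  0.3 -2.7] rows 1 each [-1.79  0.28 -2.66]
```

View pics/c9.png

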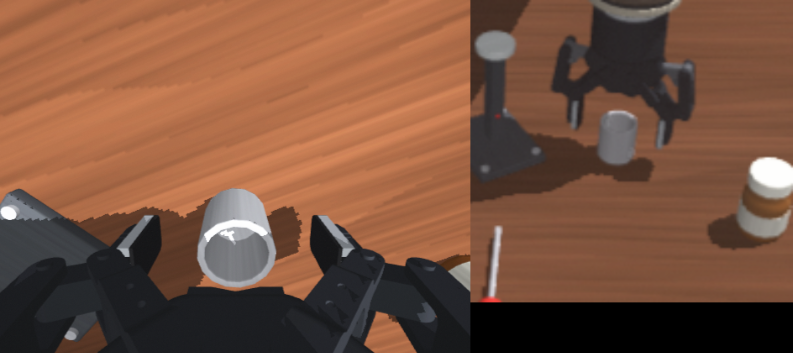

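The cup is centred at (236,240) between the fingers at (145,240) and (330,240), with the tips around its mid-height. Close with a small raise.

Call:
apply_moves(
  plan=[
    [[0, 0, -3], 0, 0.75],
    [[0, 0, 0], 0, 0.6],
    [[0, 0, 0], 0, 0.52],
    [[0, 0, 0], 0, 0.48],
    [[0, 0, 0], 0, 0.44],
    [[0, 0, 0], 0, 0.4],
    [[0, 0, 0], 0, 0.25],
    [[0, 0, 0], 0, 0.25],
  ],
)

```text
time_s: 15.6
eef_pos: [0.468, 0.1665, -0.0033]
orientation: [[-0.934, 0.354, 0.054], [0.355, 0.935, 0.0], [-0.051, 0.019, -0.999]]
ft_force: [0.7, -0.9, -0.4]
gripper_width: 0.445
```

Call:
apply_moves(
  plan=[
    [[0, 0, -3], 0, 0.25],
    [[0, 0, -5], 0, 0.25],
    [[0, 0, -8], 0, 0.25],
    [[0, 0, -10], 0, 0.25],
    [[0, 0, 0], 0, 0.25],
  ],
)

```text
time_s: 16.1
eef_pos: [0.4658, 0.1664, 0.0245]
orientation: [[-0.934, 0.354, 0.053], [0.355, 0.935, -0.0], [-0.049, 0.018, -0.999]]
ft_force: [0.1, 0.6, -5.4]
gripper_width: 0.444
```

Run:
```python
from h import *
d=cam('scene');W=pts(d);s=read_state();p=s['eef_pos'];print(p,s['ft_force'],s['orientation'].round(3).tolist())
P=W.reshape(-1,3);I=d['img'].reshape(-1,3).astype(int);m=(np.hypot(P[:,0]-p[0],P[:,1]-p[1])<.03)&(P[:,2]<.1)&(P[:,2]>.012)&(np.ptp(I,axis=1)<30)&(I.min(1)>95)
print(np.percentile(P[m],[1,50,99],axis=0).round(4),m.sum())
c=cv2.resize(d['img'][170:260,310:420],None,fx=5,fy=5,interpolation=cv2.INTER_CUBIC);cv2.imwrite('pics/c10.png',c[:,:,::-1])
```

```text
[0.46568968 0.16634711 0.02410047] [-0.21247292  0.49221904 -5.21766127] [[-0.934, 0.354, 0.053], [0.355, 0.935, -0.0], [-0.049, 0.018, -0.999]]
[[0.4484 0.1426 0.0299]
 [0.4816 0.1667 0.0592]
 [0.4884 0.1879 0.0802]] 438
```

View pics/c10.png

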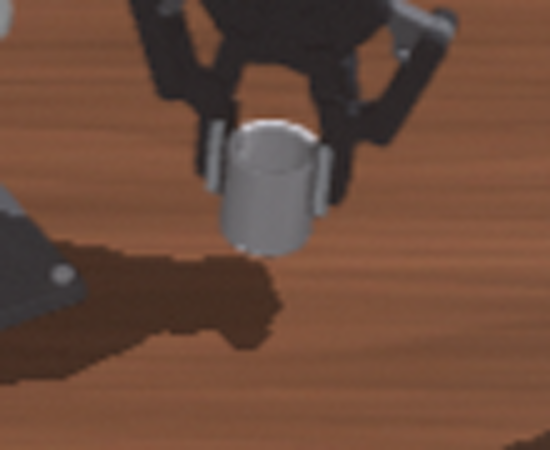

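The cup is held level and lifted, with wrist load about 5 N. Its underside lies 3 mm above the TCP reading. Lift to height.

Call:
apply_moves(
  plan=[
    [[0, 0, -20], 0, 0.25],
    [[0, 0, -35], 0, 0.25],
    [[0, 0, -40], 0, 0.25],
    [[0, 0, -40], 0, 0.25],
    [[0, 0, -40], 0, 0.25],
    [[0, 0, -40], 0, 0.25],
    [[0, 0, -40], 0, 0.25],
    [[0, 0, -25], 0, 0.25],
  ],
)

```text
time_s: 16.95
eef_pos: [0.4466, 0.1652, 0.3109]
orientation: [[-0.934, 0.354, 0.044], [0.355, 0.935, -0.003], [-0.042, 0.013, -0.999]]
ft_force: [0.6, 0.2, -6.8]
gripper_width: 0.446
```

```bash
python3 -c "
from h import *
s=read_state();print(s['eef_pos'],s['orientation'].round(3).tolist(),s['ft_force'])
to([.504,-.138,.325])"
```

```text
[0.44662988 0.16524253 0.31086658] [[-0.934, 0.354, 0.044], [0.355, 0.935, -0.003], [-0.042, 0.013, -0.999]] [ 0.60866028  0.2221425  -6.84829378]
shift [-161.8 -263.   -10.8] rows 6 each [-26.96 -43.83  -1.8 ]
```

Call:
apply_moves(
  plan=[
    [[-10, -16, -2], 0, 0.25],
    [[-20, -33, -2], 0, 0.25],
    [[-24, -38, -2], 0, 0.25],
    [[-24, -38, -1], 0, 0.25],
    [[-24, -38, 0], 0, 0.25],
    [[-24, -38, 0], 0, 0.25],
    [[-18, -30, 0], 0, 0.25],
    [[-8, -14, 0], 0, 0.25],
  ],
)

```text
time_s: 17.75
eef_pos: [0.5027, -0.1254, 0.3251]
orientation: [[-0.936, 0.349, 0.052], [0.349, 0.937, 0.0], [-0.049, 0.018, -0.999]]
ft_force: [0.2, 1.1, -4.9]
gripper_width: 0.447
```

```bash
python3 -c "
from h import *
s=read_state();print(s['eef_pos'],s['orientation'].round(3).tolist(),s['ft_force'])
to([.504,-.138,.31])"; python3 bt.py
```

```text
[ 0.50265531 -0.12540201  0.32510002] [[-0.936, 0.349, 0.052], [0.349, 0.937, 0.0], [-0.049, 0.018, -0.999]] [ 0.17269895  1.1494058  -4.91386098]
shift [ -4.9 -11.6  15.1] rows 1 each [ -4.92 -11.61  15.15]
tcp [ 0.5027 -0.1254  0.3251] F [ 0.2  1.1 -4.9]
plate 0.2693 1324
red px 17 [186.88235294 217.41176471]
```

Tilt is the same as at the grasp, so the cup is level. The plate is still at 0.2693 with the button out. Centre and descend.

Call:
apply_moves(
  plan=[
    [[-5, -11, 5], 0, 0.25],
    [[0, 0, 10], 0, 0.25],
    [[0, 0, 10], 0, 0.25],
    [[0, 0, 10], 0, 0.25],
    [[0, 0, 5], 0, 0.25],
    [[0, 0, 0], 0, 0.25],
  ],
)

```text
time_s: 18.45
eef_pos: [0.5039, -0.1349, 0.2801]
orientation: [[-0.936, 0.348, 0.049], [0.348, 0.937, 0.002], [-0.045, 0.019, -0.999]]
ft_force: [-0.4, 0.2, -4.9]
gripper_width: 0.443
```

```bash
python3 -c "
from h import *
s=read_state();print(s['eef_pos'],s['orientation'].round(3).tolist(),s['ft_force'])
to([.5037,-.138,.27])"
```

```text
[ 0.50393372 -0.13490665  0.28011889] [[-0.936, 0.348, 0.049], [0.348, 0.937, 0.002], [-0.045, 0.019, -0.999]] [-0.39863347  0.24320401 -4.87921168]
shift [-0.4 -3.2 10.1] rows 1 each [-0.4  -3.17 10.09]
```

Call:
apply_moves(
  plan=[
    [[0, -2.5, 3], 0, 0.25],
    [[0, -0.5, 3], 0, 0.25],
    [[0, 0, 2], 0, 0.25],
    [[0, 0, 1], 0, 0.25],
    [[0, 0, 0], 0, 0.25],
  ],
)

```text
time_s: 18.95
eef_pos: [0.5038, -0.1376, 0.271]
orientation: [[-0.937, 0.347, 0.05], [0.347, 0.938, 0.002], [-0.046, 0.019, -0.999]]
ft_force: [0.1, 0.2, -5.8]
gripper_width: 0.448
```

```bash
python3 -c "
from h import *
s=read_state();print(s['eef_pos'],s['orientation'].round(3).tolist(),s['ft_force'])
to([.5037,-.138,.266])
d=cam('scene');b=cam('wrist')['img'];a=cv2.resize(d['img'][80:240,140:300],None,fx=2.4,fy=2.4);c=np.zeros((420,384,3),np.uint8);c[:384]=a
cv2.imwrite('pics/c11.png',cv2.resize(np.hstack([b,c]),None,fx=.84,fy=.84)[:,:,::-1])"
```

```text
[ 0.5037812  -0.13757832  0.27098239] [[-0.937, 0.347, 0.05], [0.347, 0.938, 0.002], [-0.046, 0.019, -0.999]] [ 0.10674116  0.21604638 -5.80591378]
shift [ 0.2 -0.5  5. ] rows 1 each [ 0.16 -0.52  4.97]
```

View pics/c11.png

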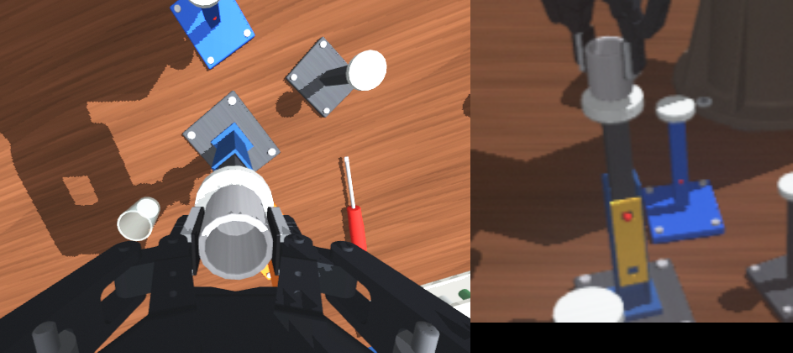

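The cup hangs centred just above the plate (right view: cup at (608,70), plate at (613,102)), and the button is visible out at (628,216). Lower in fine steps.

Call:
apply_moves(
  plan=[
    [[0, -0.3, 0.7], 0, 0.25],
    [[0, 0, 0.7], 0, 0.25],
    [[0, 0, 0.7], 0, 0.25],
    [[0, 0, 0.7], 0, 0.25],
  ],
)

```text
time_s: 19.45
eef_pos: [0.5041, -0.138, 0.2686]
orientation: [[-0.937, 0.347, 0.051], [0.347, 0.938, 0.001], [-0.047, 0.019, -0.999]]
ft_force: [-0.3, 0.5, -3.6]
gripper_width: 0.441
```

Call:
apply_moves(
  plan=[
    [[0, 0, 0.5], 0, 0.25],
    [[0, 0, 0.5], 0, 0.25],
  ],
)

```text
time_s: 19.65
eef_pos: [0.5042, -0.138, 0.2674]
orientation: [[-0.937, 0.347, 0.051], [0.347, 0.938, 0.001], [-0.047, 0.019, -0.999]]
ft_force: [-0.2, 0.3, -4.5]
gripper_width: 0.445
```

Call:
apply_moves(
  plan=[
    [[0, 0, 0.5], 0, 0.25],
    [[0, 0, 0.5], 0, 0.25],
  ],
)

```text
time_s: 19.85
eef_pos: [0.5042, -0.138, 0.2663]
orientation: [[-0.937, 0.347, 0.05], [0.347, 0.938, 0.001], [-0.047, 0.019, -0.999]]
ft_force: [-0.8, 0.2, -5.6]
gripper_width: 0.443
```

Call:
apply_moves(
  plan=[
    [[0, 0, 0.4], 0, 0.25],
    [[0, 0, 0.4], 0, 0.25],
  ],
)

```text
time_s: 20.05
eef_pos: [0.5042, -0.1379, 0.2656]
orientation: [[-0.937, 0.347, 0.051], [0.347, 0.938, 0.001], [-0.047, 0.019, -0.999]]
ft_force: [-2.4, -0.5, 0.3]
gripper_width: 0.444
```

Call:
apply_moves(
  plan=[
    [[0, 0, 0.3], 0, 0.25],
    [[0, 0, 0], 0, 0.25],
  ],
)

```text
time_s: 20.25
eef_pos: [0.5043, -0.138, 0.2655]
orientation: [[-0.937, 0.347, 0.051], [0.347, 0.938, 0.001], [-0.047, 0.019, -0.999]]
ft_force: [0.1, -0.1, -5.0]
gripper_width: 0.445
```

```bash
python3 pl.py; python3 out.py
```

```text
scene 283 [ 0.525  -0.1297  0.2674] [0.2587 0.2705] ((0.5078126192092896, -0.13439159095287323), 0.028705526143312454)
top 83 [ 0.4814 -0.1339  0.2686] [0.2608 0.2812] ((0.4838310182094574, -0.1367267221212387), 0.012860671617090702)
wrist 4278 [ 0.4908 -0.1369  0.27  ] [0.2642 0.2879] ((0.5011964440345764, -0.13750702142715454), 0.02755364589393139)
[ 0.50429655 -0.13797596  0.26550142] [-1.94527008 -0.48056722 -2.40687479] 0.4481529100408768
button out [0.0144 0.0146 0.0156 0.016  0.0171 0.0173 0.0183 0.0184 0.0195 0.0198
 0.0198 0.0205 0.021  0.0219 0.0224 0.0227 0.0229] z 0.1451
strip [0.0154 0.0179 0.0197]
```

Call:
apply_moves(
  plan=[
    [[0, 0, 0.5], 0, 0.25],
    [[0, 0, 0.5], 0, 0.25],
  ],
)

```text
time_s: 20.65
eef_pos: [0.5044, -0.138, 0.2651]
orientation: [[-0.937, 0.347, 0.051], [0.347, 0.938, 0.001], [-0.048, 0.019, -0.999]]
ft_force: [-4.4, 1.5, 7.6]
gripper_width: 0.444
```

Firm contact: the wrist force reversed to +7.6 N, moderate. Relax, then open.

Call:
apply_moves(
  plan=[
    [[0, 0, 0], 0, 0.25],
    [[0, 0, 0], 0, 0.5],
    [[0, 0, 0], 0, 0.6],
    [[0, 0, 0], 0, 0.75],
    [[0, 0, 0], 0, 0.9],
    [[0, 0, 0], 0, 1],
    [[0, 0, 0], 0, 1],
  ],
)

```text
time_s: 21.35
eef_pos: [0.5055, -0.1384, 0.2657]
orientation: [[-0.936, 0.347, 0.054], [0.347, 0.938, 0.0], [-0.05, 0.019, -0.999]]
ft_force: [-0.6, 0.8, 1.1]
gripper_width: 1.001
```

```bash
python3 - <<'E'
from h import *
s=read_state();print(s['ft_force'],s['gripper_width'])
d=cam('scene');b=cam('wrist')['img'];a=cv2.resize(d['img'][80:240,140:300],None,fx=2.4,fy=2.4);c=np.zeros((420,384,3),np.uint8);c[:384]=a
cv2.imwrite('pics/c12.png',cv2.resize(np.hstack([b,c]),None,fx=.84,fy=.84)[:,:,::-1])
E
python3 out.py
```

```text
[-0.60332246  0.79593348  1.13311283] 1.0013232639417395
button out [0.0137 0.0147 0.0152 0.0154 0.0156 0.0174 0.0176 0.0176 0.0187 0.0194
 0.02   0.0211 0.0215 0.022  0.0227 0.0234] z 0.1438
strip [0.0153 0.0175 0.0198]
```

View pics/c12.png

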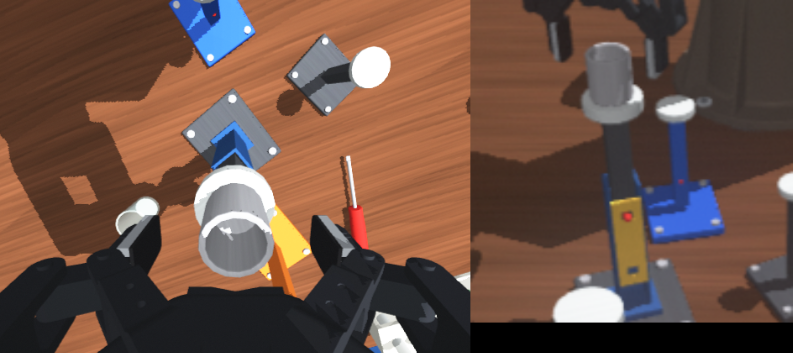

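The cup stands upright in the plate's middle at (235,215) left view / (610,75) right view, the fingers are fully open and clear, and the button is still out. Retreat up.

Call:
apply_moves(
  plan=[
    [[0, 0, -8], 0, 1],
    [[0, 0, -15], 0, 1],
    [[0, 0, -25], 0, 1],
    [[0, 0, -30], 0, 1],
    [[0, 0, -30], 0, 1],
    [[0, 0, -20], 0, 1],
    [[0, 0, 0], 0, 1],
    [[0, 0, 0], 0, 1],
  ],
)

```text
time_s: 22.3
eef_pos: [0.4975, -0.1382, 0.4018]
orientation: [[-0.936, 0.347, 0.054], [0.347, 0.938, 0.0], [-0.05, 0.019, -0.999]]
ft_force: [-0.3, 1.4, -0.1]
gripper_width: 1.005
```

```bash
python3 - <<'E'
from h import *
s=read_state();print(s['eef_pos'],s['ft_force'],s['time_s'])
d=cam('wrist');W=pts(d).reshape(-1,3);h=np.hypot(W[:,0]-.504,W[:,1]+.138)
for n,a,b,r in(('cup rim',.305,.325,.04),('plate',.26,.275,.045)):
    P=W[(h<r)&(W[:,2]>a)&(W[:,2]<b)];print(n,len(P),np.median(P,0).round(4),np.round(cv2.minEnclosingCircle(np.ascontiguousarray(P[:,:2],np.float32))[0],4),np.percentile(P[:,2],[2,98]).round(4))
d=cam('top');W=pts(d).reshape(-1,3)
for n,x,y,a,b in(('vial',.5777,.3017,.05,.09),('beaker',.5645,-.3274,.05,.09)):
    P=W[(np.hypot(W[:,0]-x,W[:,1]-y)<.04)&(W[:,2]>a)&(W[:,2]<b)];print(n,np.round(cv2.minEnclosingCircle(np.ascontiguousarray(P[:,:2],np.float32))[0],4))
E
python3 out.py
```

```text
[ 0.49751967 -0.13819296  0.40175993] [-0.33281502  1.41781873 -0.08523384] 22.3
cup rim 741 [ 0.5051 -0.1388  0.3132] [ 0.5048 -0.1389] [0.3055 0.3148]
plate 1115 [ 0.4956 -0.1366  0.2691] [ 0.5045 -0.1388] [0.2635 0.2749]
vial [0.5765 0.3016]
beaker [ 0.5504 -0.3471]
button out [0.0137 0.0149 0.0153 0.0158 0.0163 0.0179 0.018  0.0187 0.0188 0.0188
 0.0193 0.0199 0.0201 0.0209 0.0212 0.0215 0.0238] z 0.1435
strip [0.0156 0.0178 0.0198]
```

The cup is centred on the plate within 0.5 mm, and the plate is at 0.269. The beaker's number differs under a looser gate, so I'll compare its image with the first picture before handing in.

Run:
```python
from h import *
v=np.load('v.npz')
for n,k in(('top','bi'),('scene','ai')):
    d=cam(n);D=np.abs(d['img'].astype(int)-v[k].astype(int)).max(2)
    for nm,p in(('beaker',(.5645,-.3274,.035)),('vial',(.5777,.3017,.035)),('driver_top' ,None)):
        if p is None: continue
        w=np.array(d['world_to_cam'])@np.r_[p,1];K=np.array(d['mtx']);u=int(K[0,0]*w[0]/-w[2]+K[0,2]);vv=int(K[1,1]*-w[1]/-w[2]+K[1,2])
        q=D[vv-18:vv+18,u-18:u+18];print(n,nm,(u,vv),'changed px',(q>40).sum(),'of',q.size)
    h=lambda I:cv2.inRange(cv2.cvtColor(I,cv2.COLOR_RGB2HSV),(0,190,120),(5,255,255))
    print('driver red centroid',[np.argwhere(h(np.ascontiguousarray(I)))[:].mean(0).round(1) for I in(v[k],d['img'])])
```

```text
top beaker (408, 205) changed px 941 of 1296
top vial (145, 198) changed px 0 of 1296
driver red centroid [array([134.7, 261.7]), array([134.6, 261.7])]
scene beaker (123, 241) changed px 106 of 1296
scene vial (435, 249) changed px 0 of 1296
driver red centroid [array([322.1, 296.2]), array([321.9, 296.1])]
```

Run:
```python
from h import *
v=np.load('v.npz')
for n,k,(u,w) in(('scene','ai',(123,241)),('top','bi',(408,205))):
    g=lambda I:cv2.magnitude(*[cv2.Sobel(cv2.cvtColor(np.ascontiguousarray(I),cv2.COLOR_RGB2GRAY),cv2.CV_32F,*o) for o in((1,0),(0,1))])
    a,b=g(v[k]),g(cam(n)['img']);r=cv2.matchTemplate(b[w-30:w+30,u-30:u+30],a[w-17:w+17,u-17:u+17],cv2.TM_CCOEFF_NORMED)
    _,mx,_,loc=cv2.minMaxLoc(r);print(n,'score',round(mx,3),'shift px',loc[0]-13,loc[1]-13,'at zero',r[13,13].round(3))
```

```text
scene score 0.959 shift px 0 0 at zero 0.959
top score 0.245 shift px -3 0 at zero 0.232
```

The scene view shows the beaker unmoved (0.96 match at zero shift). The low score in the top view is probably the arm covering or shading it. Handing in.

```bash
python3 -c "
from h import *
print(close_job())"
```

```text
the job is handed in; nothing more can be done
None
```

The stand is latched and the cup stands upright on its plate. I handed the job in at about 22 s of the 61 s allowed.

**What I did:** I lifted the plate in fine steps near the hole until the red button came out, then let go. I set the cup down in small steps, opened the gripper and moved it clear.

**Last checks:**
- **Latch:** The button's front measures about 5 mm beyond the strip face; the full 7 mm was not confirmed. The plate stayed at 0.269 m with the cup on it.
- **Cup:** It is within 0.5 mm of the plate's centre.
- **Bystanders:** Jar and screwdriver are unchanged in both views. The beaker is unmoved in the scene view. The top view disagreed for the beaker; I think the arm covered or shaded it, but I did not confirm that.

**What went wrong or disagreed:**
- **First grasp missed:** The fingertips measured 20 to 25 mm short of the reported TCP. They closed on top of the plate and slid it down about 6 mm before I corrected for it.
- **Tool tilt:** The tool drifted to about 3° of tilt, but it was the same when I gripped the cup and when I placed it, so the cup was set level.
- **Set-down force:** When the cup touched down, the wrist force peaked at a push of about 12 N on the latched plate. The limit for the button is 20 N.

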